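# Knock the jammed block out of the parts tube

### The job

The clear parts tube is jammed: a brass block is nipped under the spring tongue just inside its mouth, with two red pins behind it. Lift the tube out of its blue cradle, tip it mouth-down over the metal tray and tap its steel rim smartly on the tray's knock bar, again and again if need be, until the block and both pins have dropped into the tray; do not touch the block with the fingers while it is in the tube. Then lay the empty tube back in its cradle the way it lay, and leave the other things on the bench alone.

Things in the scene. Friction and masses are not known exactly. Their poses are not given: they have to be found in the camera images.
- tube: Clear square plastic tube, 22 x 22 mm outside, 164 mm long, 16 mm square bore, 120 g, lying level in the cradle, origin 69 mm over the bench. Origin on its axis, 80 mm from the mouth. x runs from the mouth (-x) to the closed blue end (+x, at 84 mm); z is up as it lies. Grip it across y near mid length.
- tube_mouth (a point): Centre of the tube's mouth, on the outer face of the steel flange (the rim), 80 mm from the tube's origin. The flange is 44 x 44 mm, 5 mm thick, with the 16 mm bore through its middle.
- block: Brass block 30 x 13.5 x 13.5 mm, about 50 g, origin at its centre, long axis along the tube. At the start it is jammed in the mouth end of the tube: its origin is 56 to 62 mm from the tube's origin towards the mouth, its front face 3 to 9 mm inside the mouth.
- tongue_nose (a point): Nose of the spring tongue in the tube (z side of the bore, 28 mm inside the mouth). It presses on the block near its rear with about 2.5 N: friction (about 0.3) holds the block however the tube is tipped, but each sharp knock of the rim, arriving at 0.2 m/s or more along the tube axis, lets it slip some mm; slow touches do little. After 5 to 10 mm in all the block is free and slides out.
- pin_1: Red plastic pin, 10 mm diameter, 28 mm long, 10 g, origin at its centre; loose in the tube behind the block. Passes under the tongue freely: slides out once the block is out and the tube is tipped 30 degrees or more.
- pin_2: Second red pin, as pin_1, behind it.
- tray: Fixed open metal tray, 200 x 200 mm, on a plywood board 22 mm thick; floor 26 mm over the bench, walls 4 mm thick, their tops 62 mm over the bench; origin on the bench under its centre, axes along its sides.
- knock_bar: Round steel bar of 14 mm diameter across the middle of the tray, along the tray's y; origin at its middle on its axis, 86 mm over the bench. Fixed and hard. Its posts (24 mm wide, 8 mm thick, 94 mm high) stand outside the tray's walls. Nearly 100 mm of tray lie on either side of it.
- cradle: Fixed blue cradle on a plywood board 150 x 100 mm, its base 30 mm high in all, two supports 12 mm thick at x = +-45 mm, each with a 23 mm wide notch, floor 58 mm over the bench, between flared cheeks 77 mm high (44 mm apart at the top). Origin at the centre of its underside; x along the tube. The tube lies with its origin over the cradle's (+-6 mm along x), mouth towards -x.
- solder_reel: Bystander: green and white reel, 60 mm across, 46 mm high, origin at the centre of its underside.
- amber_tape: Bystander: roll of amber tape, 66 mm across, 18 mm high.
- orange_cutters: Bystander: cutters with orange handles, 142 mm long.

How it is judged (in metres and radians):
On the way, in this order (a step that is already met when the one before it is completed fails the run):
1. the tube is tipped mouth-down (25 degrees or more) with the block still jammed in it (x of block in the frame of tube between -0.075 and 0.07 m and distance between block and tube below 0.08 m and angle between tube's own x axis and vertical below 1.13 rad and height (world z) of tube above 0.1 m), for 0.1 s.
2. the tipped tube's rim knocks on the bar (over 3 N) with the block still in the tube (x of block in the frame of tube between -0.075 and 0.07 m and distance between block and tube below 0.08 m and angle between tube's own x axis and vertical below 1.13 rad and contact force between tube and knock_bar above 3 N and x of tube_mouth in the frame of knock_bar between -0.045 and 0.045 m).
3. the block and both pins have dropped into the tray (x of block in the frame of tray between -0.096 and 0.096 m and y of block in the frame of tray between -0.096 and 0.096 m and z of block in the frame of tray between 0.022 and 0.06 m and x of pin_1 in the frame of tray between -0.096 and 0.096 m and y of pin_1 in the frame of tray between -0.096 and 0.096 m and z of pin_1 in the frame of tray between 0.022 and 0.06 m and x of pin_2 in the frame of tray between -0.096 and 0.096 m and y of pin_2 in the frame of tray between -0.096 and 0.096 m and z of pin_2 in the frame of tray between 0.022 and 0.06 m), for 0.2 s.
At the end, for the whole second after the job is handed in: The block and both pins lie at rest inside the tray; the tube is released and at rest in the notches of its cradle (level with the cradle's axis to 0.1 rad, within 20 mm of its place along it, 6 mm across it and 5 mm in height), its mouth at the same end as before (all of step 3 and x of tube in the frame of cradle between -0.02 and 0.02 m and y of tube in the frame of cradle between -0.006 and 0.006 m and z of tube in the frame of cradle between 0.064 and 0.074 m and x of tube_mouth in the frame of cradle below -0.05 m and angle between the x axis of tube and the x axis of cradle, either way round below 0.1 rad and linear speed of each of block, pin_1, pin_2, tube below 0.03 m/s); the robot touches nothing.
It fails at once if a bystander is moved more than 30 mm (distance of any of solder_reel, amber_tape, orange_cutters from where it was at the start of the episode above 0.03 m).
It fails at once if the fingers touch the block while it is in the tube (contact force between the fingers and block above 0.5 N and distance between block and tube below 0.095 m).
It also fails if it takes over 58 s, if anything falls off the work surface, if the arm or the gripper's body presses on something with over 40 N, if the wrist force passes 120 N, or if a joint passes its speed limit or range.

### The arm

A 7-joint arm with a two-finger parallel gripper is mounted at the origin on a cart in front of the work surface, level with it; the furniture and walls round the work are solid. World frame = base frame: x ahead of the robot, y to its left, z up, the work surface at z = 0. Lengths are in m, angles in degrees, forces in N, time in s.
With the tool pointing down it reaches from about 0.4 to 0.85 m from the base axis. Payload 6.9 kg.
Tool frame: the origin (TCP) lies on the centre line of the jaws, within the pads' length; the fingertips stand 22 mm ahead of it and the grasp point (between the pads) lies 3 mm ahead of it; z points along the fingers, y is the line along which they close (so a half turn about z gives the same grasp; the last joint's range is limited). The gripper opens to 85 mm and grips with 20 to 120 N. Pads are 22 mm wide; open, the fingers measure 114 mm over their backs; the gripper's body (76 mm by 85 mm) begins 54 mm behind the grasp point. The pads swing forward as they close: fully open they stand 13 mm farther back than shut.
Start: joints at [-63.971, 29.078, -13.613, 85.955, 7.202, 65.827, -8.869], TCP at [0.214, 0.587, 0.253] pointing down, gripper open.
Joint ranges: [-176.47, 176.47], [-13.61, 117.27], [-81.72, 77.17], [0.22, 143.17], [-87.28, 267.28], [10, 112.55], [-165.47, 165.47]. Speed limits (degrees/s): [136.94, 136.94, 180, 180, 180, 180, 180].

### API

Orientations are given as a 3x3 rotation matrix whose columns are the frame's x, y, z axes.
In Python, from rig import manip, cams gives the robot as it stands.
- The arm moves only by the tool arm_command, never from a script. Its argument "commands" is a list of rows, each a list of 3 entries, a list of its own where there are three numbers: the shift along the world's x, y, z in units of 2 cm (1.0 is 2 cm), then the turn, a rotation vector about the world's x, y, z in units of 5 degrees (1.0 is 5 degrees), then the opening, from 0 (shut) to 1 (fully open). A call has 1 to 10 rows; each row shifts and turns the commanded pose from where the row before left it; what a row does not reach is not made up. A row lasts 1/12 s, in which the tool goes at most 41.7 mm and 7.16 degrees, less where a joint would pass 70% of its speed; a pose out of reach is approached as far as the arm can. A call with a number of a shift or a turn outside -1 to 1 is refused whole. A call with a gripper value outside its range is refused whole. The fingers move at their own pace and stop on an object; the grip force is fixed at half the most. Time passes only in rows, so rows that do not move let the fingers close. It gives the time, the measured TCP pose, the force, the opening and the grip force at its end, in the units of the state.
- manip.read_state(): the state, without advancing time (a new reading comes with each control period).
- cams.get_image(name): name is "side" or "top"; returns the picture (480x640x3 uint8, blue, green, red); there is no depth.
- cams.camera_model(name): a dict with "camera_matrix" (3x3 intrinsics, pixels), "R" (3x3) and "t" (3): a world point X has camera coordinates R X + t. Camera axes: x right, y down, z forward; pixel columns grow to the right and rows downward; lengths in m; the calibration is good to about 2 mm. A picture is of the moment at which its call begins. camera_model takes no time and is no camera call.
- manip.hand_in(): hands the job in; it is judged then, once.
The state is a dict: "clock": time; "joint_pos": joint angles; "joint_vel": joint speeds; "tau": joint torques, N m; "tcp_pos": TCP position; "orientation": TCP orientation; "force": force on the tool from outside, world axes, zero at the start; "moment": the same for the moment, N m; "finger_gap": opening from 0.0 (shut) to 1.0 (fully open); "gripper_force": force on a finger pad.
Only numpy, scipy, OpenCV 4.12 (cv2) and the standard library are available. Lean on these libraries where they do the work, as an engineer would, in place of code of your own. Each camera call takes 0.05 s, during which the arm holds its last target. There are 200 camera calls.

## Working session

There is one attempt and no reset: what is moved stays moved. The work goes in short steps, Python scripts to look and compute and a tool call to move; the robot and the scene stay as the last step left them, time stands still between calls to the robot, and variables do not carry over. Pictures are saved under pics/ and viewed, at most 10 in all, crops included, and the job is handed in when it is done.

Besides the shell and the picture viewer there is one more tool, called after "Request:" as a command line: name --argument value ..., lists and objects as JSON in quotes. arm_command: Moves the arm, as the interface text tells. Shifts and turns lie within -1 to 1; 1 stands for 2 cm of shift or 5 degrees of turn. Its arguments: {"type":"object","properties":{"commands":{"type":"array"}},"required":["commands"]}

```bash
mkdir -p pics; python3 - <<'E'
from rig import manip, cams
import cv2
for n in("top","side"):
    cv2.imwrite(f"pics/{n}0.png",cams.get_image(n)); m=cams.camera_model(n); print(n,m)
s=manip.read_state(); print(s)
E
```

```text
top {'camera_matrix': array([[462.30618817,   0.        , 322.41646383],
       [  0.        , 462.30618817, 244.03668338],
       [  0.        ,   0.        ,   1.        ]]), 'R': array([[ 0.00537846, -0.99997541,  0.00449974],
       [-0.99176264, -0.00591006, -0.12795288],
       [ 0.12797632, -0.00377448, -0.99177004]]), 't': array([0.01194915, 0.50925776, 1.05780558])}
side {'camera_matrix': array([[564.80808327,   0.        , 316.90533568],
       [  0.        , 564.80808327, 243.89910447],
       [  0.        ,   0.        ,   1.        ]]), 'R': array([[ 0.82367687, -0.56668654, -0.02056154],
       [-0.2542864 , -0.33670864, -0.90662325],
       [ 0.50684794,  0.75199312, -0.4214398 ]]), 't': array([-0.39012315,  0.20525979,  1.17466817])}
{'clock': 0.1, 'joint_pos': array([-63.96907517,  29.12104373, -13.60944387,  86.00162625,
         7.20086758,  65.82886697,  -8.8709631 ]), 'joint_vel': array([-0.14539515, -0.07221915, -0.07468318, -0.16215544, -0.01065597,
       -0.00200622,  0.05938464]), 'tau': array([-5.33457540e-03, -6.21827245e+01, -2.19466500e+00, -2.50202912e+01,
        1.25582816e-02,  7.89578859e-03,  6.56133963e-06]), 'tcp_pos': array([0.21354365, 0.58694512, 0.25252119]), 'orientation': array([[-9.39765093e-01,  3.41820533e-01, -5.42096248e-04],
       [ 3.41820963e-01,  9.39763849e-01, -1.52866621e-03],
       [-1.30870444e-05, -1.62188701e-03, -9.99998685e-01]]), 'force': array([ 0.50671838, -0.1887141 , -0.09432673]), 'moment': array([-0.01102064, -0.00477185, -0.0467956 ]), 'gripper_force': 0.0, 'finger_gap': 0.9991742111539271}
```

View pics/top0.png

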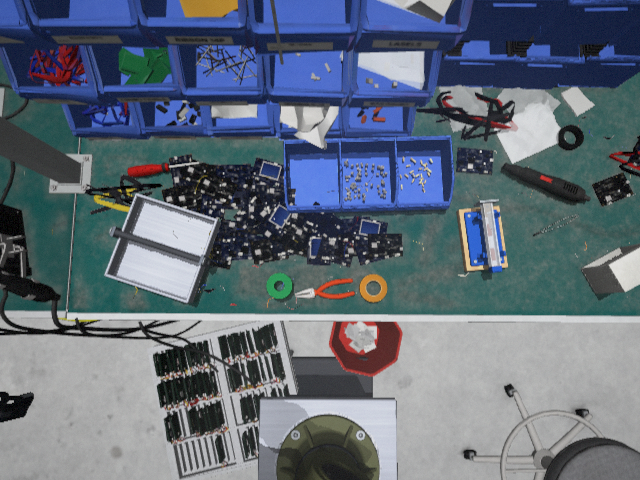

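View pics/side0.png

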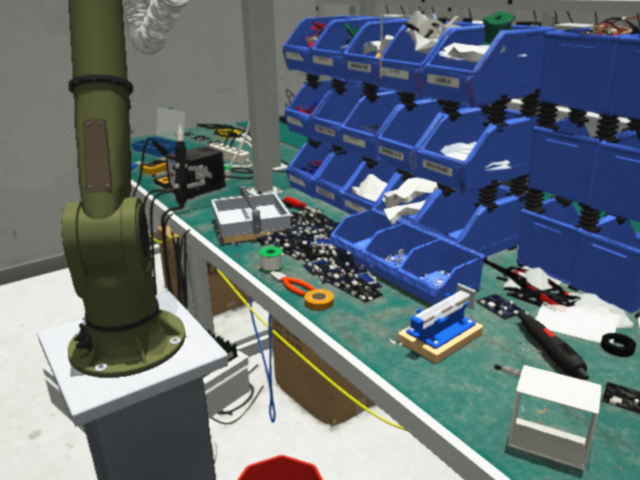

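The top view shows the tray at about (163,248) with its bar running (110,228)–(205,265). The cradle and tube are at (485,238), lying roughly along the image column, with the rim unclear. The reel is at (280,287), the cutters at (325,290) and the tape at (373,288). I'll enlarge the tray and cradle.

```bash
python3 - <<'E'
import cv2,numpy as np
t=cv2.imread("pics/top0.png");s=cv2.imread("pics/side0.png")
def c(im,x,y,w,h):return cv2.resize(im[y:y+h,x:x+w],(400,300),interpolation=cv2.INTER_CUBIC)
a=np.vstack([np.hstack([c(t,95,180,136,102+24-24),c(t,425,187,136,102)]),np.hstack([c(s,200,170,120,90),c(s,385,275,120,90)])])
cv2.imwrite("pics/crop0.png",a)
E
```

```text
(no output)
```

View pics/crop0.png

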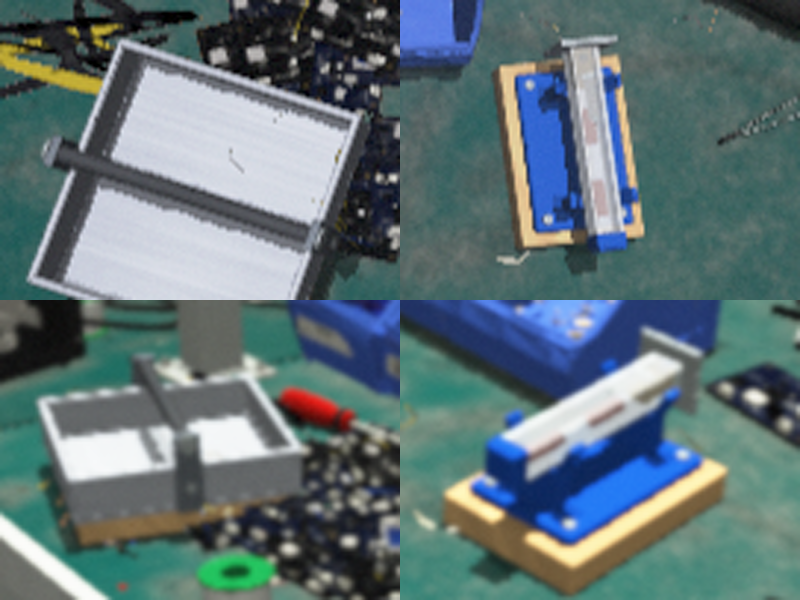

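```bash
cat > h.py <<'E'
import numpy as np
from rig import manip, cams
def ray(n,u,v,z):
    m=cams.camera_model(n);d=m["R"].T@np.linalg.inv(m["camera_matrix"])@np.array([u,v,1.]);c=-m["R"].T@m["t"]
    return c+d*(z-c[2])/d[2]
def proj(n,X):
    m=cams.camera_model(n);p=m["camera_matrix"]@(m["R"]@np.asarray(X,float)+m["t"]);return p[:2]/p[2]
E
python3 - <<'E'
from h import *
import cv2
np.set_printoptions(precision=4,suppress=True)
k=400/136
T=lambda x,y,z:ray("top",95+(x+.5)/k-.5,180+(y+.5)/k-.5,z)
C=lambda x,y,z:ray("top",425+(x+.5)/k-.5,187+(y+.5)/k-.5,z)
k2=400/120
S=lambda x,y,z:ray("side",385+(x+.5)/k2-.5,275+(y+.5)/k2-.5,z)
TS=lambda x,y,z:ray("side",200+(x+.5)/k2-.5,170+(y+.5)/k2-.5,z)
print("tray TL,TR,BL",T(122,42,.062),T(362,118,.062),T(32,282,.062))
print("tray ctr",(T(362,118,.062)+T(32,282,.062))/2)
print("bar",T(78,155,.086),T(308,232,.086))
print("flange top L,R",C(162,43,.091),C(216,40,.091))
print("tube top far",C(184,50,.08),"near",C(209,236,.08))
for p in [(97,65),(213,55),(243,236),(123,247)]: print("board",C(*p,.022))
print("side: tube blue end top edge",S(87,443-300,.08),S(130,455-300,.08),"flange top",S(240,328-300,.091),S(302,348-300,.091))
print("side tray top near corners",TS(65,480-300,.062),TS(302,450-300,.062),TS(40,400-300,.062),TS(250,375-300,.062))
print("side bar",TS(145,360-300,.094),TS(187,435-300,.094))
E
```

```text
tray TL,TR,BL [0.6201 0.4483 0.062 ] [0.5604 0.2568 0.062 ] [0.4303 0.5069 0.062 ]
tray ctr [0.4954 0.3818 0.062 ]
bar [0.526 0.467 0.086] [0.468  0.2893 0.086 ]
flange top L,R [ 0.6013 -0.3403  0.091 ] [ 0.6039 -0.382   0.091 ]
tube top far [ 0.5983 -0.3611  0.08  ] near [ 0.4536 -0.3744  0.08  ]
board [ 0.5982 -0.3105  0.022 ]
board [ 0.6071 -0.4061  0.022 ]
board [ 0.4585 -0.4239  0.022 ]
board [ 0.4491 -0.3267  0.022 ]
side: tube blue end top edge [ 0.445  -0.3648  0.08  ] [ 0.4559 -0.3887  0.08  ] flange top [ 0.6025 -0.3353  0.091 ] [ 0.614  -0.3757  0.091 ]
side tray top near corners [0.3703 0.3319 0.062 ] [0.5654 0.2673 0.062 ] [0.4363 0.5234 0.062 ] [0.6282 0.4619 0.062 ]
side bar [0.5268 0.4801 0.094 ] [0.4649 0.287  0.094 ]
```

The top crop shows the flange at crop (162..216, 42) on the far side from the robot. The tube runs down to its blue end at (209,243), and the tray corners and bar are clear. The side crop agrees to within about 5 mm.

Plan: grasp with tool x along the mouth direction. Carry the tube while yawing about +157° so the mouth faces the robot, then tip it 45° with the tool leaning outward.

Request:
arm_command --commands '[[[1,-1,0],[0,0,-0.616],1],[[1,-1,0],[0,0,-0.616],1],[[1,-1,0],[0,0,-0.616],1],[[1,-1,0],[0,0,-0.616],1],[[1,-1,0],[0,0,-0.616],1],[[1,-1,0],[0,0,-0.616],1],[[1,-1,0],[0,0,-0.616],1],[[1,-1,0],[0,0,-0.616],1],[[1,-1,0],[0,0,-0.616],1],[[1,-1,0],[0,0,-0.616],1]]'

```text
clock: 0.93
tcp_pos: [0.4143, 0.3861, 0.253]
orientation: [[-0.63, 0.776, -0.001], [0.776, 0.63, -0.0], [-0.0, -0.001, -1.0]]
force: [0.2, 0.8, 0.3]
finger_gap: 1.001
gripper_force: 0.0
```

Request:
arm_command --commands '[[[0.5,-1,0],[0,0,-0.616],1],[[0.5,-1,0],[0,0,-0.616],1],[[0.5,-1,0],[0,0,-0.616],1],[[0.5,-1,0],[0,0,-0.616],1],[[0.5,-1,0],[0,0,-0.616],1],[[0.5,-1,0],[0,0,-0.616],1],[[0.5,-1,0],[0,0,-0.616],1],[[0.5,-1,0],[0,0,-0.616],1],[[0.5,-1,0],[0,0,-0.616],1],[[0.5,-1,0],[0,0,-0.616],1]]'

```text
clock: 1.77
tcp_pos: [0.5138, 0.1862, 0.253]
orientation: [[-0.144, 0.99, -0.001], [0.99, 0.144, -0.0], [-0.0, -0.001, -1.0]]
force: [-0.4, 0.1, -0.2]
finger_gap: 0.998
gripper_force: 0.0
```

Request:
arm_command --commands '[[[0,-1,0],[0,0,-0.616],1],[[0,-1,0],[0,0,-0.616],1],[[0,-1,0],[0,0,-0.616],1],[[0,-1,0],[0,0,-0.616],1],[[0,-1,0],[0,0,-0.616],1],[[0,-1,0],[0,0,-0.616],1],[[0,-1,0],[0,0,-0.616],1],[[0,-1,0],[0,0,-0.616],1],[[0,-1,0],[0,0,-0.616],1],[[0,-1,0],[0,0,-0.616],1]]'

```text
clock: 2.6
tcp_pos: [0.5134, -0.0146, 0.2534]
orientation: [[0.386, 0.923, 0.0], [0.923, -0.386, 0.0], [0.0, 0.0, -1.0]]
force: [0.1, -0.2, 0.1]
finger_gap: 1.001
gripper_force: 0.0
```

Request:
arm_command --commands '[[[0,-1,0],[0,0,-0.616],1],[[0,-1,0],[0,0,-0.616],1],[[0,-1,0],[0,0,-0.616],1],[[0,-1,0],[0,0,-0.616],1],[[0,-1,0],[0,0,-0.616],1],[[0,-1,0],[0,0,-0.616],1],[[0,-1,0],[0,0,-0.616],1],[[0,-1,0],[0,0,-0.616],1],[[0,-1,0],[0,0,-0.616],1],[[0,-1,0],[0,0,-0.616],1]]'

```text
clock: 3.43
tcp_pos: [0.5131, -0.2145, 0.2533]
orientation: [[0.804, 0.595, 0.0], [0.595, -0.804, 0.0], [0.0, 0.0, -1.0]]
force: [0.5, -0.3, 0.3]
finger_gap: 1.003
gripper_force: 0.0
```

Request:
arm_command --commands '[[[0.06,-0.78,-0.5],[0,0,-0.616],1],[[0.06,-0.78,-0.5],[0,0,-0.616],1],[[0.06,-0.78,-0.5],[0,0,-0.616],1],[[0.06,-0.78,-0.5],[0,0,-0.616],1],[[0.06,-0.78,-0.5],[0,0,-0.616],1],[[0.06,-0.78,-0.5],[0,0,-0.616],1],[[0.06,-0.78,-0.5],[0,0,-0.616],1],[[0.06,-0.78,-0.5],[0,0,-0.616],1],[[0.06,-0.78,-0.5],[0,0,-0.616],1],[[0.06,-0.78,-0.5],[0,0,-0.616],1]]'

```text
clock: 4.27
tcp_pos: [0.5255, -0.3699, 0.1516]
orientation: [[0.995, 0.1, -0.001], [0.1, -0.995, 0.0], [-0.001, -0.001, -1.0]]
force: [-0.1, -0.5, 0.7]
finger_gap: 1.002
gripper_force: 0.0
```

Request:
arm_command --commands '[[[0,0,-0.5],[0,0,0],1],[[0,0,-0.5],[0,0,0],1],[[0,0,-0.5],[0,0,0],1],[[0,0,-0.5],[0,0,0],1],[[0,0,-0.5],[0,0,0],1],[[0,0,-0.5],[0,0,0],1],[[0,0,-0.5],[0,0,0],1],[[0,0,-0.48],[0,0,0],1],[[0,0,0],[0,0,0],0.6],[[0,0,0],[0,0,0],0.5]]'

```text
clock: 5.1
tcp_pos: [0.5254, -0.3684, 0.0731]
orientation: [[0.994, 0.105, -0.001], [0.105, -0.994, 0.001], [-0.001, -0.001, -1.0]]
force: [-0.7, -0.7, -0.1]
finger_gap: 0.751
gripper_force: 0.0
```

```bash
python3 - <<'E'
from h import *
import cv2
a=cams.get_image("top")[160:310,400:600];b=cams.get_image("side")[235:385,360:560]
cv2.imwrite("pics/g1.png",np.hstack([cv2.resize(x,(400,300),interpolation=2) for x in(a,b)]))
E
```

```text
(no output)
```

View pics/g1.png

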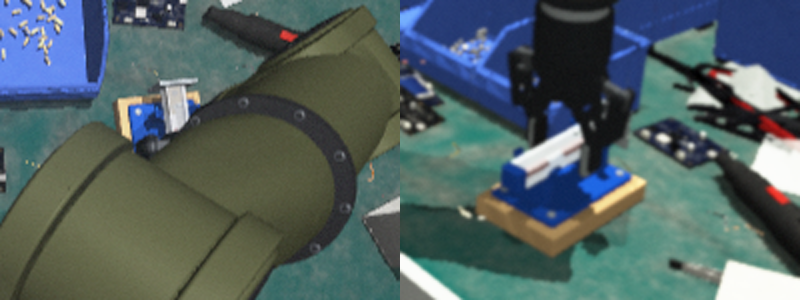

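The fingers straddle the tube near mid length (side crop about (565,150)), so I'll close.

Request:
arm_command --commands '[[[0,0,0],[0,0,0],0.4],[[0,0,0],[0,0,0],0.3],[[0,0,0],[0,0,0],0.2],[[0,0,0],[0,0,0],0],[[0,0,0],[0,0,0],0],[[0,0,0],[0,0,0],0],[[0,0,0],[0,0,0],0]]'

```text
clock: 5.78
tcp_pos: [0.5259, -0.3692, 0.0744]
orientation: [[0.995, 0.105, 0.001], [0.105, -0.995, -0.001], [0.001, 0.001, -1.0]]
force: [-0.1, 0.1, 6.0]
finger_gap: 0.25
gripper_force: 59.6
```

Request:
arm_command --commands '[[[0,0,0.3],[0,0,0],0],[[0,0,0.6],[0,0,0],0],[[0,0,1],[0,0,0],0],[[0,0,1],[0,0,0],0],[[0,0,1],[0,0,0],0],[[0,0,1],[0,0,0],0],[[0,0,1],[0,0,0],0],[[0,0,1],[0,0,0],0],[[0,0,1],[0,0,0],0],[[0,0,1],[0,0,0],0]]'

```text
clock: 6.62
tcp_pos: [0.5252, -0.3681, 0.2532]
orientation: [[0.994, 0.105, -0.001], [0.105, -0.994, 0.001], [-0.001, -0.001, -1.0]]
force: [-0.4, 0.9, -1.5]
finger_gap: 0.245
gripper_force: 59.2
```

Request:
arm_command --commands '[[[0.03,0.912,0],[0,0,0.783],0],[[0.03,0.912,0],[0,0,0.783],0],[[0.03,0.912,0],[0,0,0.783],0],[[0.03,0.912,0],[0,0,0.783],0],[[0.03,0.912,0],[0,0,0.783],0],[[0.03,0.912,0],[0,0,0.783],0],[[0.03,0.912,0],[0,0,0.783],0],[[0.03,0.912,0],[0,0,0.783],0],[[0.03,0.912,0],[0,0,0.783],0],[[0.03,0.912,0],[0,0,0.783],0]]'

```text
clock: 7.45
tcp_pos: [0.531, -0.1852, 0.2523]
orientation: [[0.703, 0.711, -0.001], [0.711, -0.703, 0.0], [-0.0, -0.0, -1.0]]
force: [0.0, -0.2, -3.0]
finger_gap: 0.252
gripper_force: 59.2
```

Request:
arm_command --commands '[[[0.03,0.912,0],[0,0,0.783],0],[[0.03,0.912,0],[0,0,0.783],0],[[0.03,0.912,0],[0,0,0.783],0],[[0.03,0.912,0],[0,0,0.783],0],[[0.03,0.912,0],[0,0,0.783],0],[[0.03,0.912,0],[0,0,0.783],0],[[0.03,0.912,0],[0,0,0.783],0],[[0.03,0.912,0],[0,0,0.783],0],[[0.03,0.912,0],[0,0,0.783],0],[[0.03,0.912,0],[0,0,0.783],0]]'

```text
clock: 8.28
tcp_pos: [0.5376, -0.002, 0.2517]
orientation: [[0.092, 0.996, -0.0], [0.996, -0.092, -0.0], [-0.0, -0.0, -1.0]]
force: [-0.7, 0.1, -1.5]
finger_gap: 0.245
gripper_force: 59.2
```

Request:
arm_command --commands '[[[0.03,0.912,0],[0,0,0.783],0],[[0.03,0.912,0],[0,0,0.783],0],[[0.03,0.912,0],[0,0,0.783],0],[[0.03,0.912,0],[0,0,0.783],0],[[0.03,0.912,0],[0,0,0.783],0],[[0.03,0.912,0],[0,0,0.783],0],[[0.03,0.912,0],[0,0,0.783],0],[[0.03,0.912,0],[0,0,0.783],0],[[0.03,0.912,0],[0,0,0.783],0],[[0.03,0.912,0],[0,0,0.783],0]]'

```text
clock: 9.12
tcp_pos: [0.5433, 0.1804, 0.2516]
orientation: [[-0.557, 0.831, -0.0], [0.831, 0.557, -0.0], [0.0, -0.0, -1.0]]
force: [0.4, -0.9, -1.6]
finger_gap: 0.246
gripper_force: 59.2
```

Request:
arm_command --commands '[[[0.03,0.912,0],[0,0,0.783],0],[[0.03,0.912,0],[0,0,0.783],0],[[0.03,0.912,0],[0,0,0.783],0],[[0.03,0.912,0],[0,0,0.783],0],[[0.03,0.912,0],[0,0,0.783],0],[[0.03,0.912,0],[0,0,0.783],0],[[0.03,0.912,0],[0,0,0.783],0],[[0.03,0.912,0],[0,0,0.783],0],[[0.03,0.912,0],[0,0,0.783],0],[[0.03,0.912,0],[0,0,0.783],0]]'

```text
clock: 9.95
tcp_pos: [0.5491, 0.3627, 0.2515]
orientation: [[-0.956, 0.293, -0.0], [0.293, 0.956, -0.0], [0.0, -0.0, -1.0]]
force: [-0.4, 0.3, -1.8]
finger_gap: 0.242
gripper_force: 59.2
```

Request:
arm_command --commands '[[[0,0,0],[-0.27,-0.86,0],0],[[0,0,0],[-0.27,-0.86,0],0],[[0,0,0],[-0.27,-0.86,0],0],[[0,0,0],[-0.27,-0.86,0],0],[[0,0,0],[-0.27,-0.86,0],0],[[0,0,0],[-0.27,-0.86,0],0],[[0,0,0],[-0.27,-0.86,0],0],[[0,0,0],[-0.27,-0.86,0],0],[[0,0,0],[-0.27,-0.86,0],0],[[0,0,0],[-0.27,-0.86,0],0]]'

```text
clock: 10.78
tcp_pos: [0.5487, 0.3627, 0.252]
orientation: [[-0.673, 0.295, 0.678], [0.208, 0.956, -0.209], [-0.71, 0.001, -0.704]]
force: [0.1, -0.5, -2.0]
finger_gap: 0.247
gripper_force: 59.4
```

```bash
python3 - <<'E'
from h import *
import cv2
s=manip.read_state();print(s["joint_pos"],s["tcp_pos"],s["orientation"],s["finger_gap"])
cv2.imwrite("pics/tip_top.png",cams.get_image("top"));cv2.imwrite("pics/tip_side.png",cams.get_image("side"))
a=cv2.imread("pics/tip_top.png")[140:340,60:327];b=cv2.imread("pics/tip_side.png")[90:290,140:407]
cv2.imwrite("pics/g2.png",np.hstack([cv2.resize(x,(400,300),interpolation=2) for x in(a,b)]))
E
```

```text
[-66.72478652  28.22928654  15.74640343 107.34235291  55.92769857
  43.55784066 -22.49267752] [0.54873056 0.36274052 0.2519982 ] [[-6.72809512e-01  2.94961899e-01  6.78472430e-01]
 [ 2.08080249e-01  9.55508874e-01 -2.09058372e-01]
 [-7.09950682e-01  5.20251236e-04 -7.04251204e-01]] 0.24713303248933488
```

View pics/g2.png

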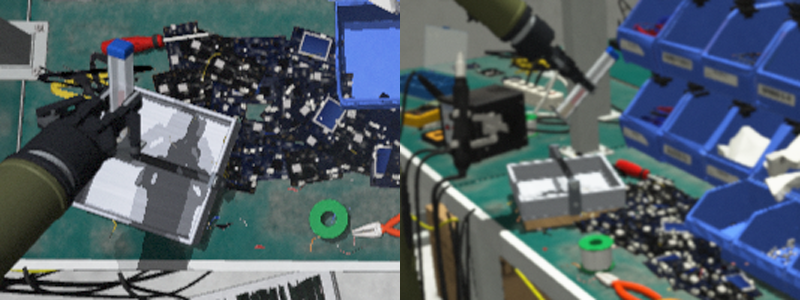

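The side crop shows the tube tipped mouth-down in the grip, with the blue end at crop (612,52). In the top crop the blue cap is at (118,47). I'll triangulate the cap to check where the tube sits in the hand.

```bash
cat >> h.py <<'E'
import cv2
def blue(im,x0,y0,x1,y1):
    h=cv2.cvtColor(im[y0:y1,x0:x1],cv2.COLOR_BGR2HSV);m=cv2.inRange(h,(105,130,60),(125,255,255))
    n,l,st,c=cv2.connectedComponentsWithStats(m);return [(st[i],c[i]+[x0,y0]) for i in range(1,n) if st[i][4]>15]
def tri(a,b):
    P=[]
    for n in("top","side"):
        m=cams.camera_model(n);P.append(m["camera_matrix"]@np.c_[m["R"],m["t"]])
    X=cv2.triangulatePoints(P[0],P[1],np.array(a,float).reshape(2,1),np.array(b,float).reshape(2,1));return (X[:3]/X[3]).ravel()
E
python3 - <<'E'
from h import *
np.set_printoptions(precision=4,suppress=True)
t=blue(cv2.imread("pics/tip_top.png"),120,150,170,195);s=blue(cv2.imread("pics/tip_side.png"),255,100,300,145)
print(t,s)
st=manip.read_state();R=st["orientation"];p=st["tcp_pos"]
print("exp cap ctr px",proj("top",p+R@[-.082,0,.0054]),proj("side",p+R@[-.082,0,.0054]))
for a in t:
  for b in s:
    X=tri(a[1],b[1]);print(X,R.T@(X-p))
E
```

```text
[(array([ 11,  15,  18,  15, 172], dtype=int32), array([139.8023, 172.1686]))] [(array([ 30,   0,  15,  20, 188], dtype=int32), array([292.8723, 109.3032])), (array([23, 20,  8, 10, 41], dtype=int32), array([281.3415, 124.3659])), (array([32, 23, 13, 10, 75], dtype=int32), array([293.5467, 127.76  ]))]
exp cap ctr px [139.1603 170.8831] [283.8791 124.8081]
[0.6052 0.3178 0.351 ] [-0.1215 -0.028  -0.0223]
[0.5991 0.3461 0.3058] [-0.0798 -0.0025 -0.0004]
[0.621  0.342  0.2925] [-0.086  -0.      0.0247]
```

Request:
arm_command --commands '[[[0.29,-0.08,-0.6],[0,0,0],0],[[0.29,-0.08,-0.6],[0,0,0],0],[[0.29,-0.08,-0.6],[0,0,0],0],[[0.29,-0.08,-0.6],[0,0,0],0],[[0.29,-0.08,-0.6],[0,0,0],0],[[0.29,-0.08,-0.6],[0,0,0],0],[[0.29,-0.08,-0.6],[0,0,0],0],[[0,0,0],[0,0,0],0]]'

```text
clock: 11.55
tcp_pos: [0.591, 0.3487, 0.1658]
orientation: [[-0.676, 0.3, 0.673], [0.21, 0.954, -0.214], [-0.706, -0.003, -0.708]]
force: [0.5, 0.3, -1.6]
finger_gap: 0.243
gripper_force: 59.5
```

```bash
python3 - <<'E'
from h import *
np.set_printoptions(precision=4,suppress=True)
T=cams.get_image("top");S=cams.get_image("side");cv2.imwrite("pics/s_top.png",T);cv2.imwrite("pics/s_side.png",S)
st=manip.read_state();R=st["orientation"];p=st["tcp_pos"];print(p)
for n in("top","side"):
  q=lambda v:proj(n,p+R@np.array(v))
  print(n,"mouth",q([.08,0,.0054]),"fl top",q([.0775,0,-.0166]),"cap",q([-.08,0,.0054]))
a=T[170:290,90:250];b=S[125:245,190:350]
cv2.imwrite("pics/g3.png",np.hstack([cv2.resize(x,(400,300),interpolation=2) for x in(a,b)]))
E
```

```text
[0.5907 0.3495 0.1678]
top mouth [163.6769 224.7118] fl top [158.765  229.3411] cap [164.2201 161.7214]
side mouth [265.0018 192.5584] fl top [260.0758 187.5639] cap [300.4055 151.5976]
```

View pics/g3.png

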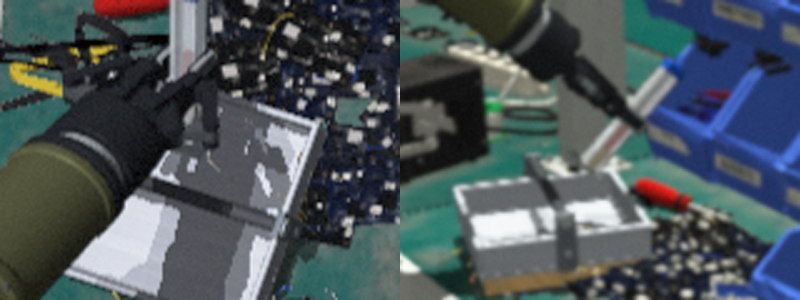

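The side crop shows the flange at about (590,165), as predicted, about 40 mm up-axis from the bar. First knock:

Request:
arm_command --commands '[[[-0.57,0.18,-0.6],[0,0,0],0],[[-0.94,0.29,-0.99],[0,0,0],0]]'

```text
clock: 11.82
tcp_pos: [0.5629, 0.3584, 0.1395]
orientation: [[-0.67, 0.303, 0.678], [0.216, 0.953, -0.212], [-0.71, 0.005, -0.704]]
force: [3.6, 0.5, -3.9]
finger_gap: 0.243
gripper_force: 59.1
```

Request:
arm_command --commands '[[[0.94,-0.29,0.99],[0,0,0],0],[[0.57,-0.18,0.6],[0,0,0],0],[[0,0,0],[0,0,0],0]]'

```text
clock: 12.07
tcp_pos: [0.5935, 0.3488, 0.1723]
orientation: [[-0.67, 0.302, 0.678], [0.214, 0.953, -0.212], [-0.711, 0.003, -0.703]]
force: [0.6, -0.8, -0.5]
finger_gap: 0.243
gripper_force: 60.5
```

Request:
arm_command --commands '[[[-0.74,0.23,-0.78],[0,0,0],0],[[-0.94,0.29,-0.99],[0,0,0],0],[[0,0,0],[0,0,0],0]]'

```text
clock: 12.32
tcp_pos: [0.5563, 0.3608, 0.1326]
orientation: [[-0.672, 0.299, 0.677], [0.21, 0.954, -0.212], [-0.71, -0.0, -0.704]]
force: [2.0, 0.3, -0.9]
finger_gap: 0.244
gripper_force: 60.3
```

```bash
python3 - <<'E'
from h import *
np.set_printoptions(precision=4,suppress=True)
T=cams.get_image("top");S=cams.get_image("side")
st=manip.read_state();R=st["orientation"];p=st["tcp_pos"];print(p,st["force"],st["moment"])
for n in("top","side"):
  q=lambda v:proj(n,p+R@np.array(v))
  print(n,"mouth",q([.08,0,.0054]),"bar",proj(n,[.4965,.3805,.086]),proj(n,[.4965+.05*.293,.3805+.05*.956,.086]))
a=T[170:290,90:250];b=S[140:230,210:330]
cv2.imwrite("pics/g4.png",np.hstack([cv2.resize(x,(400,300),interpolation=2) for x in(a,b)]))
E
```

```text
[0.5563 0.3609 0.1327] [ 0.7338 -0.222  -0.3569] [0.2303 0.8377 0.027 ]
top mouth [163.1297 242.2618] bar [159.1043 245.643 ] [138.0831 239.0327]
side mouth [253.7604 205.0956] bar [249.9993 201.0785] [246.7531 195.6485]
```

View pics/g4.png

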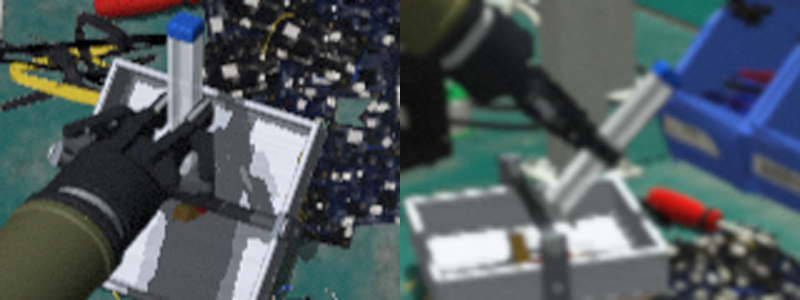

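The brass block is lying in the tray (side crop (518,245), top crop (185,212)), with some red beside it. I'll retract over the tray, tip further, and check both pins.

Request:
arm_command --commands '[[[0.94,-0.29,0.99],[0,0,0],0],[[0.74,-0.23,0.78],[0,0,0],0],[[0,0,0],[-0.29,-0.95,0],0],[[0,0,0],[-0.29,-0.95,0],0],[[0,0,0],[-0.29,-0.95,0],0],[[0,0,0],[0,0,0],0],[[0,0,0],[0,0,0],0],[[0,0,0],[0,0,0],0]]'

```text
clock: 13.08
tcp_pos: [0.5905, 0.3497, 0.1682]
orientation: [[-0.479, 0.299, 0.825], [0.151, 0.954, -0.258], [-0.865, 0.001, -0.502]]
force: [1.3, -0.5, -1.6]
finger_gap: 0.247
gripper_force: 60.3
```

```bash
python3 - <<'E'
from h import *
T=cams.get_image("top");S=cams.get_image("side")
for n,im,(x0,y0,x1,y1) in(("top",T,(95,160,235,310)),("side",S,(205,110,310,250))):
  h=cv2.cvtColor(im[y0:y1,x0:x1],cv2.COLOR_BGR2HSV)
  for nm,m in(("red",cv2.inRange(h,(0,110,50),(8,255,255))|cv2.inRange(h,(172,110,50),(180,255,255))),("brass",cv2.inRange(h,(10,100,50),(25,255,255)))):
    k,l,st,c=cv2.connectedComponentsWithStats(m)
    for i in range(1,k):
      if st[i][4]>4: print(n,nm,st[i][4],c[i]+[x0,y0],ray(n,*(c[i]+[x0,y0]),.032).round(3))
a=T[170:290,90:250];b=S[120:240,190:350]
cv2.imwrite("pics/g5.png",np.hstack([cv2.resize(x,(400,300),interpolation=2) for x in(a,b)]))
E
```

```text
top red 248 [139.75       170.52016129] [0.685 0.455 0.032]
top red 5 [168.4 168.8] [0.69  0.387 0.032]
top red 41 [169.46341463 241.12195122] [0.514 0.376 0.032]
top red 8 [177.5  256.25] [0.478 0.355 0.032]
top brass 15 [202.53333333 176.93333333] [0.67  0.304 0.032]
top brass 8 [118.625 190.   ] [0.637 0.503 0.032]
top brass 32 [129.34375 190.25   ] [0.636 0.477 0.032]
top brass 11 [107.18181818 193.72727273] [0.627 0.53  0.032]
top brass 5 [130.8 195.4] [0.624 0.473 0.032]
top brass 6 [102.         196.83333333] [0.62  0.541 0.032]
top brass 9 [ 98.66666667 201.        ] [0.61  0.549 0.032]
top brass 5 [110.4 206.6] [0.596 0.52  0.032]
top brass 37 [164.40540541 253.18918919] [0.485 0.386 0.032]
side red 6 [302.16666667 110.33333333] [1.472 1.592 0.032]
side red 7 [307.71428571 111.42857143] [1.479 1.549 0.032]
side red 155 [294.25806452 202.21290323] [0.671 0.414 0.032]
side brass 14 [229.         128.71428571] [0.961 1.462 0.032]
side brass 11 [236.72727273 133.36363636] [0.947 1.354 0.032]
side brass 25 [246.6  214.12] [0.5   0.416 0.032]
side brass 194 [242.65463918 237.61340206] [0.408 0.267 0.032]
side brass 5 [270.4 232.8] [0.486 0.249 0.032]
```

View pics/g5.png

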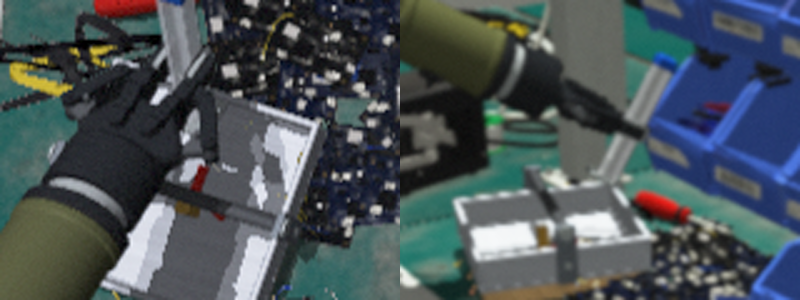

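Two red blobs lie at different angles either side of the bar, and the tube looks empty. I'll lift, level the tube, and look again.

Request:
arm_command --commands '[[[0,0,0.5],[0.25,0.8,0],0],[[0,0,0.5],[0.25,0.8,0],0],[[0,0,0.5],[0.25,0.8,0],0],[[0,0,0.5],[0.25,0.8,0],0],[[0,0,0.5],[0.25,0.8,0],0],[[0,0,0.5],[0.25,0.8,0],0],[[0,0,0.5],[0.25,0.8,0],0],[[0,0,0.5],[0.25,0.8,0],0],[[0,0,0.25],[0.25,0.8,0],0],[[0,0,0],[0.25,0.8,0],0]]'

```text
clock: 14.02
tcp_pos: [0.5914, 0.3489, 0.2573]
orientation: [[-0.907, 0.3, 0.296], [0.287, 0.954, -0.086], [-0.308, 0.007, -0.951]]
force: [1.2, 0.1, -2.1]
finger_gap: 0.249
gripper_force: 60.2
```

Request:
arm_command --commands '[[[0,-0.8,0],[0.25,0.8,0],0],[[0,-0.8,0],[0.25,0.8,0],0],[[0,-0.8,0],[0.25,0.8,0],0],[[0,-0.8,0],[0.25,0.8,0],0],[[0,-0.8,0],[0.16,0.5,0],0],[[0,-0.8,0],[0,0,0],0],[[0,-0.8,0],[0,0,0],0],[[0,-0.8,0],[0,0,0],0],[[0,-0.8,0],[0,0,0],0],[[0,-0.8,0],[0,0,0],0]]'

```text
clock: 14.85
tcp_pos: [0.5896, 0.1889, 0.2533]
orientation: [[-0.954, 0.298, -0.021], [0.298, 0.954, 0.007], [0.022, 0.001, -1.0]]
force: [0.0, 0.6, -1.6]
finger_gap: 0.248
gripper_force: 60.2
```

```bash
python3 - <<'E'
from h import *
T=cams.get_image("top");S=cams.get_image("side")
st=manip.read_state();print(st["tcp_pos"],st["orientation"],st["joint_pos"])
a=T[185:305,100:260];b=S[110:260,200:400]
cv2.imwrite("pics/g6.png",np.hstack([cv2.resize(x,(400,300),interpolation=2) for x in(a,b)]))
E
```

```text
[0.59043449 0.18582428 0.25321654] [[-0.95278062  0.30294868 -0.02076504]
 [ 0.30291164  0.95300562  0.00498209]
 [ 0.02129852 -0.00154313 -0.99977197]] [-13.54144542  28.89517633  -9.56366357  85.9742613    4.24692477
  66.52553212  48.66323879]
```

View pics/g6.png

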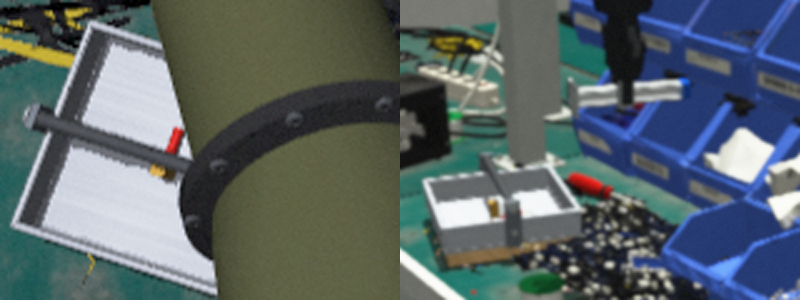

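Request:
arm_command --commands '[[[-0.08,-0.695,0],[-0.07,-0.23,0],0],[[-0.08,-0.695,0],[0,0,-0.803],0],[[-0.08,-0.695,0],[0,0,-0.803],0],[[-0.08,-0.695,0],[0,0,-0.803],0],[[-0.08,-0.695,0],[0,0,-0.803],0],[[-0.08,-0.695,0],[0,0,-0.803],0],[[-0.08,-0.695,0],[0,0,-0.803],0],[[-0.08,-0.695,0],[0,0,-0.803],0],[[-0.08,-0.695,0],[0,0,-0.803],0],[[-0.08,-0.695,0],[0,0,-0.803],0]]'

```text
clock: 15.78
tcp_pos: [0.574, 0.0512, 0.2529]
orientation: [[-0.593, 0.806, -0.0], [0.806, 0.593, 0.003], [0.002, 0.001, -1.0]]
force: [-0.7, 0.5, -0.6]
finger_gap: 0.25
gripper_force: 60.2
```

Request:
arm_command --commands '[[[-0.08,-0.695,0],[0,0,-0.803],0],[[-0.08,-0.695,0],[0,0,-0.803],0],[[-0.08,-0.695,0],[0,0,-0.803],0],[[-0.08,-0.695,0],[0,0,-0.803],0],[[-0.08,-0.695,0],[0,0,-0.803],0],[[-0.08,-0.695,0],[0,0,-0.803],0],[[-0.08,-0.695,0],[0,0,-0.803],0],[[-0.08,-0.695,0],[0,0,-0.803],0],[[-0.08,-0.695,0],[0,0,-0.803],0],[[-0.08,-0.695,0],[0,0,-0.803],0]]'

```text
clock: 16.62
tcp_pos: [0.5582, -0.0878, 0.2528]
orientation: [[0.066, 0.998, 0.001], [0.998, -0.066, 0.003], [0.003, 0.001, -1.0]]
force: [-0.4, -0.4, -0.5]
finger_gap: 0.242
gripper_force: 60.2
```

Request:
arm_command --commands '[[[-0.08,-0.695,0],[0,0,-0.803],0],[[-0.08,-0.695,0],[0,0,-0.803],0],[[-0.08,-0.695,0],[0,0,-0.803],0],[[-0.08,-0.695,0],[0,0,-0.803],0],[[-0.08,-0.695,0],[0,0,-0.803],0],[[-0.08,-0.695,0],[0,0,-0.803],0],[[-0.08,-0.695,0],[0,0,-0.803],0],[[-0.08,-0.695,0],[0,0,-0.803],0],[[-0.08,-0.695,0],[0,0,-0.803],0],[[-0.08,-0.695,0],[0,0,-0.803],0]]'

```text
clock: 17.45
tcp_pos: [0.5426, -0.2268, 0.2528]
orientation: [[0.694, 0.72, 0.003], [0.72, -0.694, 0.002], [0.003, 0.001, -1.0]]
force: [-0.2, -0.0, -1.3]
finger_gap: 0.244
gripper_force: 60.2
```

Request:
arm_command --commands '[[[-0.08,-0.695,0],[0,0,-0.803],0],[[-0.08,-0.695,0],[0,0,-0.803],0],[[-0.08,-0.695,0],[0,0,-0.803],0],[[-0.08,-0.695,0],[0,0,-0.803],0],[[-0.08,-0.695,0],[0,0,-0.803],0],[[-0.08,-0.695,0],[0,0,-0.803],0],[[-0.08,-0.695,0],[0,0,-0.803],0],[[-0.08,-0.695,0],[0,0,-0.803],0],[[-0.08,-0.695,0],[0,0,-0.803],0],[[0,0,0],[0,0,0],0]]'

```text
clock: 18.28
tcp_pos: [0.5272, -0.3545, 0.2527]
orientation: [[0.986, 0.168, 0.002], [0.169, -0.986, -0.002], [0.002, 0.002, -1.0]]
force: [-1.0, 0.2, -0.3]
finger_gap: 0.244
gripper_force: 60.2
```

```bash
python3 - <<'E'
from h import *
np.set_printoptions(precision=4,suppress=True)
T=cams.get_image("top");S=cams.get_image("side")
st=manip.read_state();p=st["tcp_pos"];R=st["orientation"];print(p,R)
x0,y0,x1,y1=95,185,235,310
h=cv2.cvtColor(T[y0:y1,x0:x1],cv2.COLOR_BGR2HSV)
k,l,s,c=cv2.connectedComponentsWithStats(cv2.inRange(h,(0,110,50),(8,255,255))|cv2.inRange(h,(172,110,50),(180,255,255)))
for i in range(1,k): print("red",s[i],c[i]+[x0,y0],ray("top",*(c[i]+[x0,y0]),.031))
o=lambda n,v:proj(n,p+R@np.array(v))
b=[]
for n,im,x,y in(("top",T,430,150),("side",S,370,190)):
  print(n,"cap",o(n,[-.084,0,-.0056]),"flange top",o(n,[.0775,0,-.0166]))
a=T[185:305,100:260].copy()
s_=S[190:340,370:570].copy()
for v in([-.084,.011,-.0056],[-.084,-.011,-.0056],[.0775,.022,-.0166],[.0775,-.022,-.0166],[-.084,.011,.0164],[.08,-.022,.0274]):
  q=o("side",v)-[370,190]; print(q)
s2=cv2.resize(s_,(400,300),interpolation=2)
for v in([-.084,.011,-.0056],[-.084,-.011,-.0056],[.0775,.022,-.0166],[.0775,-.022,-.0166],[-.084,.011,.0164],[.08,-.022,.0274]):
  q=(o("side",v)-[370,190])*2; cv2.circle(s2,tuple(int(round(t)) for t in q),2,(255,0,255),-1)
cv2.imwrite("pics/g7.png",np.hstack([cv2.resize(a,(400,300),interpolation=2),s2]))
E
```

```text
[ 0.5282 -0.3517  0.2525] [[ 0.9844  0.1758  0.0024]
 [ 0.1758 -0.9844  0.0004]
 [ 0.0024  0.     -1.    ]]
red [71 51  7 11 40] [169.375 241.225] [0.5139 0.3762 0.031 ]
red [81 70  3  3  6] [177.     256.1667] [0.4786 0.3566 0.031 ]
red [136 119   4   1   4] [232.5 304. ] [0.3678 0.2228 0.031 ]
top cap [527.6179 263.718 ] flange top [510.8956 178.8213]
side cap [416.4739 233.6628] flange top [465.9318 203.9633]
[51.5071 45.3556]
[41.5113 41.9937]
[105.8189  16.6846]
[86.296  11.3112]
[50.8234 56.487 ]
[85.2024 31.2896]
```

View pics/g7.png

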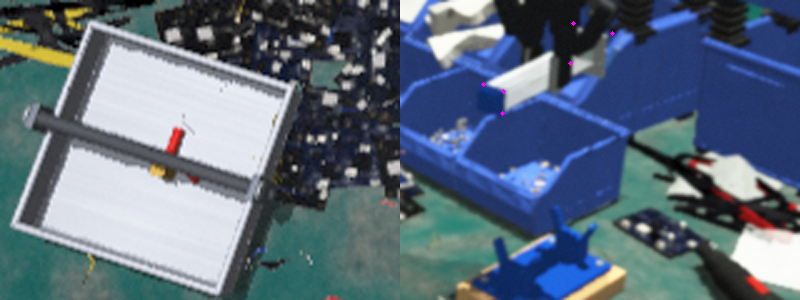

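The top crop shows the block (160,172), one pin (178,140) and the second pin (195,180, partly under the bar), all in the tray. In the side crop the tube cap matches its predicted place to about 2 mm and the tube is level. I'll correct the offset and lower it into the cradle.

Request:
arm_command --commands '[[[-0.03,-0.44,0],[0,0,-0.41],0],[[-0.03,-0.44,0],[0,0,-0.41],0],[[0,0,-1],[0,0,0],0],[[0,0,-1],[0,0,0],0],[[0,0,-1],[0,0,0],0],[[0,0,-1],[0,0,0],0],[[0,0,-1],[0,0,0],0],[[0,0,-1],[0,0,0],0],[[0,0,-0.4],[0,0,0],0],[[0,0,0],[0,0,0],0]]'

```text
clock: 19.22
tcp_pos: [0.526, -0.3692, 0.1226]
orientation: [[0.995, 0.102, -0.001], [0.102, -0.995, 0.002], [-0.001, -0.002, -1.0]]
force: [0.1, 1.1, -1.5]
finger_gap: 0.242
gripper_force: 60.3
```

Request:
arm_command --commands '[[[0,0,-0.28],[0,0,0],0],[[0,0,-0.28],[0,0,0],0],[[0,0,-0.28],[0,0,0],0],[[0,0,-0.28],[0,0,0],0],[[0,0,-0.28],[0,0,0],0],[[0,0,-0.28],[0,0,0],0],[[0,0,-0.28],[0,0,0],0],[[0,0,-0.28],[0,0,0],0],[[0,0,0],[0,0,0],0]]'

```text
clock: 19.97
tcp_pos: [0.5262, -0.3694, 0.0784]
orientation: [[0.995, 0.103, 0.001], [0.103, -0.995, 0.001], [0.001, -0.001, -1.0]]
force: [0.2, -0.4, -1.7]
finger_gap: 0.252
gripper_force: 60.3
```

Request:
arm_command --commands '[[[0,0,-0.1],[0,0,0],0],[[0,0,-0.05],[0,0,0],0],[[0,0,0],[0,0,0],0]]'

```text
clock: 20.22
tcp_pos: [0.5267, -0.37, 0.0768]
orientation: [[0.995, 0.103, 0.002], [0.103, -0.995, -0.0], [0.002, 0.001, -1.0]]
force: [-0.2, 0.6, -1.3]
finger_gap: 0.245
gripper_force: 60.3
```

Request:
arm_command --commands '[[[0,0,-0.06],[0,0,0],0],[[0,0,-0.06],[0,0,0],0],[[0,0,0],[0,0,0],0]]'

```text
clock: 20.47
tcp_pos: [0.5268, -0.37, 0.0756]
orientation: [[0.995, 0.103, 0.003], [0.103, -0.995, -0.0], [0.003, 0.001, -1.0]]
force: [-0.3, 2.1, 6.4]
finger_gap: 0.25
gripper_force: 61.3
```

Contact with the notch floor at 6 N, the same force as at the original grasp. I'll release and rise slowly.

Request:
arm_command --commands '[[[0,0,0],[0,0,0],0.35],[[0,0,0],[0,0,0],0.5],[[0,0,0],[0,0,0],0.7],[[0,0,0],[0,0,0],0.9],[[0,0,0],[0,0,0],1],[[0,0,0],[0,0,0],1],[[0,0,0],[0,0,0],1],[[0,0,0.5],[0,0,0],1],[[0,0,0.5],[0,0,0],1],[[0,0,1],[0,0,0],1]]'

```text
clock: 21.3
tcp_pos: [0.526, -0.3694, 0.1142]
orientation: [[0.995, 0.103, 0.0], [0.103, -0.995, 0.001], [0.0, -0.001, -1.0]]
force: [-0.1, -0.1, 0.0]
finger_gap: 1.004
gripper_force: 0.0
```

Request:
arm_command --commands '[[[0,0,1],[0,0,0],1],[[0,0,1],[0,0,0],1],[[0,0,1],[0,0,0],1],[[0,0.5,1],[0,0,0],1],[[0,1,1],[0,0,0],1],[[0,1,0],[0,0,0],1],[[0,1,0],[0,0,0],1],[[0,1,0],[0,0,0],1],[[0,1,0],[0,0,0],1],[[0,1,0],[0,0,0],1]]'

```text
clock: 22.13
tcp_pos: [0.5266, -0.2393, 0.2159]
orientation: [[0.995, 0.102, 0.004], [0.102, -0.995, -0.001], [0.004, 0.001, -1.0]]
force: [-0.2, -0.0, -0.3]
finger_gap: 1.003
gripper_force: 0.0
```

Request:
arm_command --commands '[[[0,1,0],[0,0,0],1],[[0,1,0],[0,0,0],1],[[0,1,0],[0,0,0],1],[[0,1,0],[0,0,0],1],[[0,1,0],[0,0,0],1],[[0,1,0],[0,0,0],1],[[0,1,0],[0,0,0],1],[[0,1,0],[0,0,0],1],[[0,1,0],[0,0,0],1],[[0,0,0],[0,0,0],1]]'

```text
clock: 22.97
tcp_pos: [0.527, -0.0554, 0.2152]
orientation: [[0.994, 0.108, 0.003], [0.108, -0.994, 0.003], [0.003, -0.002, -1.0]]
force: [-0.4, 1.3, -1.4]
finger_gap: 0.997
gripper_force: 0.0
```

```bash
python3 - <<'E'
from h import *
np.set_printoptions(precision=4,suppress=True)
T=cams.get_image("top");S=cams.get_image("side");cv2.imwrite("pics/e_top.png",T);cv2.imwrite("pics/e_side.png",S)
T0=cv2.imread("pics/top0.png");S0=cv2.imread("pics/side0.png")
for n,A,B,(x,y,w,h) in(("top",T,T0,(455,190,65,95)),("side",S,S0,(395,275,100,90))):
  a,b=[np.float32(cv2.cvtColor(i[y:y+h,x:x+w],cv2.COLOR_BGR2GRAY)) for i in(A,B)]
  print(n,"mean abs diff",np.abs(a-b).mean(),"px>40:",(np.abs(a-b)>40).sum())
  # shift of the flange/cap region vs start
  for nm,(u,v,r,q) in ({"flange":(478,195,28,16),"cap":(488,258,22,18)} if n=="top" else {"flange":(457,282,32,30),"cap":(408,317,22,24)}).items():
    res=cv2.matchTemplate(A[v-6:v+q+6,u-6:u+r+6],B[v:v+q,u:u+r],cv2.TM_CCOEFF_NORMED);_,mx,_,loc=cv2.minMaxLoc(res);print(nm,np.array(loc)-6,round(mx,3))
print(manip.read_state()["tcp_pos"])
E
```

```text
top mean abs diff 7.828826 px>40: 249
flange [1 4] 0.71
cap [1 4] 0.817
side mean abs diff 6.0982223 px>40: 409
flange [-2  1] 0.84
cap [-2  0] 0.796
[ 0.5268 -0.0594  0.2155]
```

```bash
python3 -c "
from rig import manip
print(manip.hand_in())"
```

```text
the job is handed in; nothing more can be done
None
```

I handed the job in at about 23 s: the last pictures show the block and both pins in the tray and the empty tube back level in its cradle, mouth the same way, about 8 mm along from where it lay (limit 20 mm); no verdict came back, and I never caught a contact reading of the knock that freed the block.

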